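Lock the shaker platform with its transport pin

ROBOT

A 7-joint arm with a two-finger parallel gripper is mounted at the origin on the work surface; the furniture and walls round the work are solid. World frame = base frame: x ahead of the robot, y to its left, z up, the work surface at z = 0. Lengths are in m, angles in rad, forces in N, time in s.
With the tool pointing down it reaches from about 0.4 to 0.85 m from the base axis. Payload 10.4 kg.
Tool frame: the origin (TCP) lies between the finger pads; the fingertips stand 22 mm ahead of it and the grasp point (between the pads) lies 3 mm ahead of it; z points along the fingers, y is the line along which they close (so a half turn about z gives the same grasp; the last joint's range is limited). The gripper opens to 85 mm and grips with 20 to 120 N. Pads are 22 mm wide; open, the fingers measure 114 mm over their backs; the gripper's body (76 mm by 85 mm) begins 54 mm behind the grasp point. The pads swing forward as they close: fully open they stand 13 mm farther back than shut.
Start: joints at [1.226, 0.332, -0.065, 1.46, 0.022, 1.35, -0.088], TCP at [0.198, -0.593, 0.253] pointing down, gripper open.
Joint ranges: [-2.6, 2.6], [-0.5, 2.12], [-1.47, 1.34], [0.16, 2.42], [-1.27, 4.41], [0.06, 2.06], [-2.6, 2.6]. Speed limits (rad/s): [2.22, 2.22, 2.79, 2.79, 3.14, 3.14, 3.14].

INTERFACE

Orientations are given as a unit quaternion [x, y, z, w].
In Python, from workcell import manip, camera, ticket, boxes_of, outline_of gives the robot as it stands.
- The arm moves only by the tool carry_out, never from a script. Its argument "deltas" is a list of rows, each a list of 5 numbers: the shift along the tool's x, y, z as a fraction of full scale, then the turn about the tool's z as a fraction of full scale, then the opening, from -1 (shut) to 1 (fully open), so that 0 is half open. In form: [[tx, ty, tz, spin, gripper], ...]. A call has 1 to 20 rows; each row is the pose to reach, as a shift and turn from the pose commanded when the call began, along the tool's axes at that moment; what a row does not reach only later rows make up. Full scale, the value 1, is 150 mm for a shift and 30 degrees for a turn. A row lasts 1/8 s, in which the tool goes at most 62.5 mm and 10.7 degrees, less where a joint would pass 70% of its speed; a pose out of reach is approached as far as the arm can. A call with a number of a shift or a turn outside -1 to 1 is refused whole. A call with a gripper value outside its range is refused whole. The fingers move at their own pace and stop on an object; "force" is the grip in N (left out, the last holds). Time passes only in rows, so rows that repeat a pose let the fingers close. It gives the time, the measured TCP pose, the force, the opening and the grip force at its end, in the units of the state.
- manip.get_obs(): the state, without advancing time (a new reading comes with each control period).
- camera(name): name is "side" or "top"; returns a dict with "img" (480x640x3 uint8, red, green, blue), "depth" (480x640 float32, m along the optical axis (not along the pixel's ray), 0 where there is no reading), "vertical_fov" (degrees; the focal length in pixels is half the picture's height over the tangent of half this angle, whatever the lens; pixels are square), "cx", "cy" (the principal point, pixels), "k1" (the pictures are not rectified: a ray, as slopes to the right and down, at radius r is drawn at 1 + k1 r^2 times it, then the intrinsics apply), "R" (3x3) and "t" (3): a world point X has camera coordinates R X + t. Camera axes: x right, y down, z forward; pixel columns grow to the right and rows downward; lengths in m; the calibration is good to about 2 mm. A picture is of the moment at which its call begins.
- ticket.hand_in(): hands the job in; it is judged then, once.
Trained networks look in a picture, given as the dict that the camera call returned (one of the last four; its "shot" number tells which), for a name from the list of things; names that differ only in an ending like _2 or _b are one class to them, and where a whole thing is asked for, a point or a joint stands for the part that bears it (a point fixed in the world has none). Each returns a list of dicts, best first, with "conf" (0 to 1); they miss things now and then, are a little off and sometimes report something else, mostly with a low value. They report only what shows in the picture. A call takes as long as a camera call. They do not tell look-alikes from the thing itself.
- boxes_of(query, picture): "position" ([x, y, z] in m, in world coordinates, good to about 4 mm: the middle of the surface that is visible of it).
- outline_of(query, picture): "region" (480x640 bool, what is visible of it).
The state is a dict: "clock": time; "joint_pos": joint angles; "joint_velocities": joint speeds; "tau": joint torques, N m; "position": TCP position; "ee_rot": TCP orientation; "ft_force": force on the tool from outside, world axes, zero at the start; "torque": the same for the moment, N m; "grip_width": opening from 0.0 (shut) to 1.0 (fully open); "grasp_force": force on a finger pad.
Only numpy, scipy, OpenCV 4.12 (cv2) and the standard library are available. Lean on these libraries where they do the work, as an engineer would, in place of code of your own. Each camera call takes 0.05 s, during which the arm holds its last target. There are 200 camera calls.

TASK

Lock the laboratory shaker for transport: slide its platform fully home to the left so that the hole in its tongue lines up with the holes in the fork, then thread the long locking pin down through all three holes until its flange sits flat on the fork, and let go. Leave the short pin in its holder.

Things in the scene. Friction and masses are not known exactly. Their poses are not given: they have to be found in the camera images.
- platform (a joint): Aluminium platform (190 x 240 mm, top 58 mm above the worktop, blue tube rack fixed on it) sliding on the white shaker, which is fixed to the worktop. In m: 0 = fully home against its end stop, holes lined up; grows to 0.065 as it slides the other way, along the shaker's -y (right, seen from the robot). Stays where left; about 2.5 N of friction.
- platform_grip (a point): Middle of the upright black cylindrical grip (22 mm diameter, 46 mm tall) at the platform's front right; grip or push it to slide the platform. Moves with it. Axes are the shaker's: +y = direction of sliding home, +z up. The tube rack begins 44 mm behind it (+x) and tops out 25 mm above it. When home it lies 49 mm in +x and 120 mm in -y from the fork's hole.
- fork_hole (a point): Centre of the 30 mm hole in the fork's upper ear, on its top face, 85 mm above the worktop, at the shaker's front left. Fork: two fixed level steel ears, 56 mm wide, 8 mm thick, tops at 85 and 28 mm, holes on one vertical axis. The platform's tongue (same hole, top 28 mm below this point) runs between. Two 4 mm nuts on the ear 30 mm toward the robot. Axes: the shaker's.
- long_pin_knob (a point): Long pin, 0.08 kg, upright in one of 2 holes (29 mm deep, 90 mm apart) of a fixed grey block 60 x 160 x 35 mm. Point: middle of its black knob (24 mm diameter, 44 mm tall), gripped from above. Below: steel flange (50 mm diameter, 5 thick, underside 27 mm below the point), 12 mm shank 78 mm long, tapered foot 105 mm below the point. z up along it. Seated: point 27 mm above fork_hole.
- short_pin_knob (a point): Middle of the knob of the short pin, a bystander in the holder block's other hole: same knob and flange, but its shank is only 40 mm long, so it stands 38 mm lower than the long pin and is too short for the lock.
Mind the look-alikes: they are no part of the job. What is shaped like the part that bears long_pin_knob but brown or purple is not meant.

How it is judged:
On the way, in this order (a step that is already met when the one before it is completed fails the run):
1. the platform is slid home so that the holes line up (value of joint platform below 0.01 m), for 0.2 s.
2. the long pin is threaded through all three holes, its flange down on the fork (value of joint platform below 0.01 m and horizontal distance between long_pin_knob and fork_hole below 0.015 m and z of long_pin_knob in the frame of fork_hole between 0.015 and 0.034 m and angle between long_pin_knob's own z axis and vertical below 0.175 rad), for 0.2 s.
At the end, for the whole second after the job is handed in: Platform within 10 mm of its home stop; long pin at rest, released, through all three holes: knob within 15 mm of the hole's axis and its middle 15 to 34 mm above the ear's top, upright within 10 degrees. The short pin has stayed put (within 25 mm) (all of step 2 and linear speed of long_pin below 0.02 m/s); the robot touches nothing.
It fails at once if the short pin is pulled out of its place (moved over 25 mm) (distance of short_pin_knob from where it was at the start of the episode above 0.025 m).
It also fails if it takes over 50 s, if anything falls off the work surface, if the arm or the gripper's body presses on something with over 40 N, if the wrist force passes 120 N, or if a joint passes its speed limit or range.

## Working session

There is one attempt and no reset: what is moved stays moved. The work goes in short steps, Python scripts to look and compute and a tool call to move; the robot and the scene stay as the last step left them, time stands still between calls to the robot, and variables do not carry over. Pictures are saved under pics/ and viewed, at most 10 in all, crops included, and the job is handed in when it is done.

Besides the shell and the picture viewer there is one more tool, called after ">>>" by a JSON object that holds its "method" and its "body", one argument or row to a line. carry_out: Moves the arm, as the interface text tells. Its arguments: {"type":"object","properties":{"deltas":{"type":"array","items":{"type":"array","items":{"type":"number"}}},"force":{"type":"number"}},"required":["deltas"]}

```bash
mkdir -p pics
cat > h.py <<'E'
import numpy as np, cv2
from workcell import manip, camera, ticket, boxes_of, outline_of
def pts(c):
    h,w=c["depth"].shape; f=h/2/np.tan(np.radians(c["vertical_fov"])/2)
    u,v=np.meshgrid(np.arange(w),np.arange(h)); K=np.array([[f,0,c["cx"]],[0,f,c["cy"]],[0,0,1.]])
    # r_d = r(1+k1 r^2): cv2 model
    p=cv2.undistortPoints(np.stack([u,v],-1).reshape(-1,1,2).astype(np.float64),K,np.array([c["k1"],0,0,0.])).reshape(h,w,2)
    d=c["depth"][...,None]; X=np.concatenate([p*d,d],-1)
    return (X-c["t"])@c["R"]   # world
E
python3 - <<'E'
from h import *
o=manip.get_obs(); print({k:np.round(o[k],3) for k in o})
for n in("top","side"):
    c=camera(n); cv2.imwrite(f"pics/{n}0.png",c["img"][...,::-1]); P=pts(c); np.savez(f"{n}0.npz",P=P,img=c["img"])
    print(n,c["vertical_fov"],c["k1"],np.round(-c["R"].T@c["t"],3))
    for q in("platform","platform_grip","fork_hole","long_pin_knob","short_pin_knob"):
        try: print(q,[(round(b["conf"],2),np.round(b["position"],3)) for b in boxes_of(q,c)])
        except Exception as e: print(q,e)
E
```

```text
{'clock': np.float64(0.0), 'joint_pos': array([ 1.226,  0.333, -0.065,  1.461,  0.022,  1.35 , -0.088]), 'joint_velocities': array([ 0.001,  0.   ,  0.001, -0.001, -0.001,  0.   ,  0.001]), 'tau': array([-1.0000e-03, -6.2545e+01,  4.8000e-02, -3.9160e+01,  1.6000e-02,
        1.0000e-02,  0.0000e+00]), 'position': array([ 0.198, -0.593,  0.253]), 'ee_rot': array([ 0.987,  0.16 , -0.   , -0.001]), 'ft_force': array([-0.156, -0.29 ,  0.011]), 'torque': array([0.033, 0.024, 0.007]), 'grasp_force': np.float64(0.0), 'grip_width': np.float64(0.999)}
top 44.514820768779224 0.017592297005872674 [0.383 0.112 1.168]
platform [(0.76, array([ 0.621, -0.107,  0.076]))]
platform_grip [(0.76, array([ 0.622, -0.109,  0.072]))]
fork_hole [(0.6, array([ 0.618, -0.07 ,  0.061]))]
long_pin_knob [(0.92, array([0.38 , 0.224, 0.084])), (0.81, array([0.473, 0.248, 0.093])), (0.69, array([0.574, 0.227, 0.083])), (0.69, array([0.475, 0.334, 0.05 ]))]
short_pin_knob [(0.81, array([0.472, 0.333, 0.052]))]
side 51.6432897732984 -0.03275122631660799 [ 0.406 -0.703  0.774]
platform [(0.76, array([ 0.621, -0.152,  0.08 ]))]
platform_grip [(0.95, array([ 0.616, -0.149,  0.08 ]))]
fork_hole [(0.72, array([ 0.612, -0.124,  0.067]))]
long_pin_knob [(0.94, array([0.57 , 0.224, 0.082])), (0.65, array([0.476, 0.242, 0.093])), (0.58, array([0.385, 0.214, 0.084]))]
short_pin_knob []
```

View pics/top0.png

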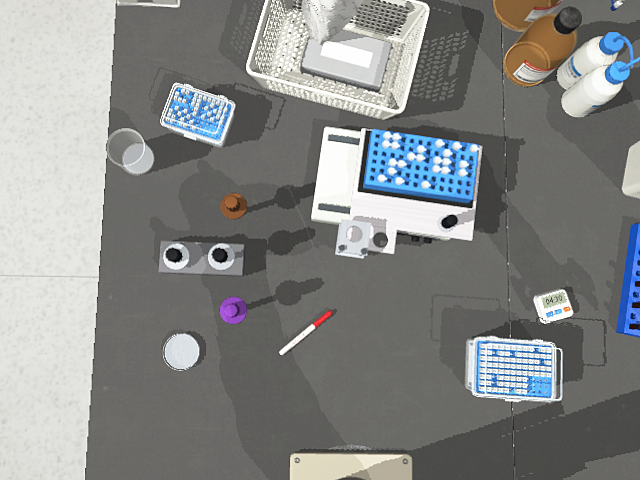

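View pics/side0.png

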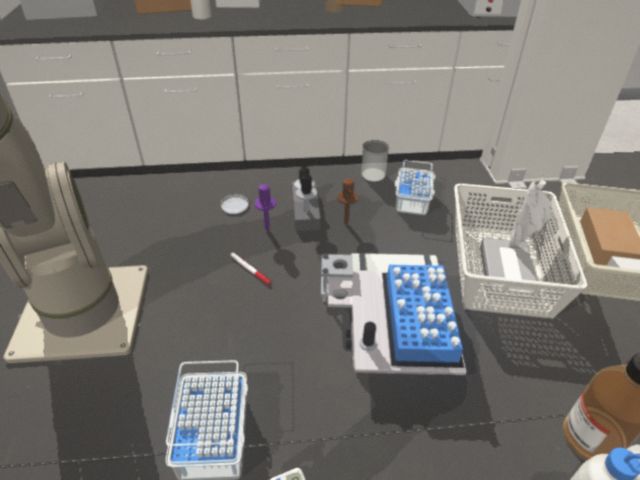

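The top view shows the fork at about (353,237), the grip at (449,221), and the holder with knobs at (221,257) and (176,256). The side view shows the purple and brown look-alikes either side of the holder. Next I'll measure positions from depth.

Run:
```python
from h import *
for n in("top","side"):
    d=np.load(f"{n}0.npz");P=d["P"];I=d["img"].astype(int);print(n)
    def sel(x0,x1,y0,y1,z0,z1,dark=None):
        m=(P[...,0]>x0)&(P[...,0]<x1)&(P[...,1]>y0)&(P[...,1]<y1)&(P[...,2]>z0)&(P[...,2]<z1)
        if dark is not None: m&=(I.max(-1)<80)==dark
        return m
    def rep(name,m):
        if m.sum()<3: print(name,"none");return
        q=P[m]; v,u=np.nonzero(m); c,r=cv2.minEnclosingCircle(q[:,:2].astype(np.float32))
        print(name,m.sum(),"mean",q.mean(0).round(4),"circ",np.round(c,4),round(r,4),"zmed/max",np.median(q[:,2]).round(4),q[:,2].max().round(4),"px",u.mean().round(),v.mean().round())
    rep("long top",sel(.43,.52,.2,.29,.125,.145)); rep("long flange",sel(.43,.52,.2,.29,.08,.1))
    rep("short top",sel(.43,.52,.29,.38,.088,.105)); rep("short flange",sel(.43,.52,.29,.38,.045,.06))
    rep("grip top",sel(.5,.62,-.26,-.1,.095,.112)); 
    m=sel(.46,.56,-.1,.08,.077,.094); rep("ear",m)
    q=P[m][:,:2].astype(np.float32); print(cv2.minAreaRect(q), cv2.boxPoints(cv2.minAreaRect(q)).round(3).tolist())
    m=sel(.46,.8,-.3,.1,.045,.064); print("plat",cv2.minAreaRect(P[m][:,:2].astype(np.float32)))
    m=sel(.46,.8,-.3,.1,.1,.13)&(I[...,2]-I[...,0]>60); print("rack",cv2.minAreaRect(P[m][:,:2].astype(np.float32)))
    b=I.astype(np.uint8)[...,::-1]
    cr=b[190:270,310:490] if n=="top" else b[240:370,300:470]
    cv2.imwrite(f"pics/{n}crop.png",cv2.resize(cr,None,fx=4,fy=4,interpolation=2))
```

```text
top
long top 148 mean [0.4767 0.2503 0.1315] circ [0.4774 0.2505] 0.0127 zmed/max 0.1317 0.1367 px 218.0 254.0
long flange 389 mean [0.4754 0.2488 0.0881] circ [0.4768 0.2507] 0.0249 zmed/max 0.088 0.0995 px 222.0 257.0
short top 137 mean [0.4786 0.3397 0.0937] circ [0.4788 0.3403] 0.0121 zmed/max 0.0938 0.099 px 172.0 254.0
short flange 353 mean [0.4773 0.3371 0.0503] circ [0.4785 0.3408] 0.0251 zmed/max 0.05 0.059 px 178.0 257.0
grip top 268 mean [ 0.5829 -0.1627  0.102 ] circ [ 0.599  -0.1595] 0.0606 zmed/max 0.1034 0.1106 px 445.0 203.0
ear 810 mean [0.5165 0.0062 0.084 ] circ [0.5187 0.006 ] 0.0411 zmed/max 0.084 0.0921 px 353.0 238.0
((0.5180343389511108, 0.005758192390203476), (0.05631547048687935, 0.062371522188186646), 82.51541900634766) [[0.4830000102519989, -0.017999999225139618], [0.5450000166893005, -0.026000000536441803], [0.5529999732971191, 0.029999999329447746], [0.4909999966621399, 0.03799999877810478]]
plat ((0.6450594663619995, -0.08682899177074432), (0.3238857388496399, 0.308557391166687), 89.45407104492188)
rack ((0.6580377817153931, -0.12777498364448547), (0.18
[... 521 characters left out ...]
0.171   0.1017] circ [ 0.6022 -0.1615] 0.0623 zmed/max 0.1032 0.1097 px 385.0 324.0
ear 599 mean [ 0.5185 -0.0008  0.0841] circ [0.5201 0.0014] 0.0415 zmed/max 0.0843 0.0916 px 337.0 266.0
((0.5199266076087952, 0.0019315443933010101), (0.060810647904872894, 0.06118863448500633), 83.55522155761719) [[0.4860000014305115, -0.02500000037252903], [0.546999990940094, -0.03200000151991844], [0.5540000200271606, 0.028999999165534973], [0.49300000071525574, 0.035999998450279236]]
plat ((0.645426869392395, -0.08964066207408905), (0.3107329308986664, 0.3239249289035797), 0.31643757224082947)
rack ((0.6573914885520935, -0.13291853666305542), (0.17482160031795502, 0.09420901536941528), 84.67884063720703)
```

View pics/topcrop.png

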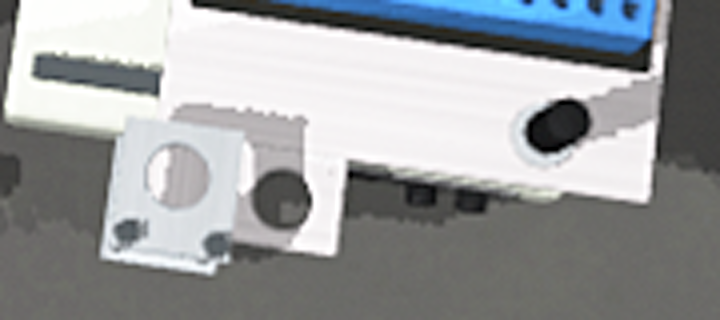

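Run:
```python
from h import *
X=np.array([.9925,-.122]);Y=np.array([.122,.9925])
for n in("top","side"):
    d=np.load(f"{n}0.npz");P=d["P"];I=d["img"].astype(int);print(n)
    z=P[...,2]
    m=(I.max(-1)<70)&(z>.098)&(z<.112)&(abs(P[...,0]-.55)<.05)&(abs(P[...,1]+.155)<.05)
    c,r=cv2.minEnclosingCircle(P[m][:,:2].astype(np.float32));print("grip",m.sum(),np.round(c,4),r,P[m].mean(0).round(4))
    g=np.array(c)
    # hole: boundary of ear mask hole
    e=((z>.078)&(z<.094)&(P[...,0]>.46)&(P[...,0]<.57)&(P[...,1]>-.05)&(P[...,1]<.06)).astype(np.uint8)
    cs,h=cv2.findContours(e,cv2.RETR_CCOMP,cv2.CHAIN_APPROX_NONE)
    for k,hh in zip(cs,h[0]):
        if hh[3]>=0 and len(k)>12:
            q=np.array([P[v,u] for u,v in k[:,0]]);c,r=cv2.minEnclosingCircle(q[:,:2].astype(np.float32))
            print("hole",len(k),q.mean(0).round(4),np.round(c,4),round(r,4)); 
            dd=g-np.array(c); print("grip rel hole in shaker",(dd@X).round(4),(dd@Y).round(4))
```

```text
top
grip 111 [ 0.5508 -0.1717] 0.01126457005739212 [ 0.5501 -0.1709  0.1057]
hole 47 [0.5237 0.0054 0.083 ] [0.5239 0.0055] 0.0163
grip rel hole in shaker 0.0484 -0.1726
side
grip 92 [ 0.5517 -0.1781] 0.009555184282362461 [ 0.5509 -0.1801  0.1055]
hole 35 [0.5258 0.0006 0.0821] [0.5255 0.0006] 0.0182
grip rel hole in shaker 0.0478 -0.1742
```

>>> {"method": "carry_out", "body": {
  "deltas": [
    [0.33,-0.2,0,0.28,1],
    [0.67,-0.4,0,0.56,1],
    [1,-0.6,0,0.85,1],
    [1,-0.6,0,0.85,1]
  ]
}}

```text
clock: 1.1
position: [0.3156, -0.4563, 0.2538]
ee_rot: [0.998, -0.059, 0.001, -0.0]
ft_force: [-0.6, -0.4, 0.1]
grip_width: 0.996
grasp_force: 0.0
```

>>> {"method": "carry_out", "body": {
  "deltas": [
    [0.22,-0.33,0,0,1],
    [0.45,-0.67,0,0,1],
    [0.68,-1,0,0,1],
    [0.68,-1,0,0,1]
  ]
}}

```text
clock: 1.6
position: [0.4343, -0.3199, 0.2535]
ee_rot: [0.998, -0.057, 0.001, -0.001]
ft_force: [-0.8, -0.7, 0.2]
grip_width: 1.0
grasp_force: 0.0
```

>>> {"method": "carry_out", "body": {
  "deltas": [
    [0.22,-0.33,0,0,1],
    [0.45,-0.67,0,0,1],
    [0.67,-1,0,0,1],
    [0.67,-1,0,0,1],
    [0.67,-1,0,0,1]
  ]
}}

```text
clock: 2.22
position: [0.5489, -0.1889, 0.253]
ee_rot: [0.998, -0.062, -0.0, 0.0]
ft_force: [0.3, -0.8, -0.1]
grip_width: 1.003
grasp_force: 0.0
```

>>> {"method": "carry_out", "body": {
  "deltas": [
    [0,-0.095,0.3,0,1],
    [0,-0.095,0.6,0,1],
    [0,-0.095,0.8,0,1],
    [0,-0.095,1,0,1],
    [0,-0.095,1,0,1]
  ]
}}

```text
clock: 2.85
position: [0.5489, -0.1751, 0.1014]
ee_rot: [0.998, -0.063, -0.002, -0.0]
ft_force: [0.2, 0.1, 0.3]
grip_width: 0.995
grasp_force: 0.0
```

>>> {"method": "carry_out", "body": {
  "deltas": [
    [0,0,0.08,0,1],
    [0,0,0.08,0,-1],
    [0,0,0.08,0,-1],
    [0,0,0.08,0,-1],
    [0,0,0.08,0,-1],
    [0,0,0.08,0,-1],
    [0,0,0.08,0,-1],
    [0,0,0.08,0,-1]
  ],
  "force": 30
}}

```text
clock: 3.85
position: [0.5514, -0.1733, 0.0919]
ee_rot: [0.998, -0.062, 0.0, 0.0]
ft_force: [-1.5, 0.4, 6.0]
grip_width: 0.249
grasp_force: 29.3
```

>>> {"method": "carry_out", "body": {
  "deltas": [
    [0,-0.06,0,0,-1],
    [0,-0.12,0,0,-1],
    [0,-0.18,0,0,-1],
    [0,-0.24,0,0,-1],
    [0,-0.3,0,0,-1],
    [0,-0.33,0,0,-1],
    [0,-0.33,0,0,-1]
  ]
}}

```text
clock: 4.72
position: [0.5577, -0.1237, 0.0919]
ee_rot: [0.998, -0.061, 0.001, 0.0]
ft_force: [-1.6, 1.3, 7.1]
grip_width: 0.253
grasp_force: 29.5
```

>>> {"method": "carry_out", "body": {
  "deltas": [
    [0,-0.01,0,0,-1],
    [0,-0.02,0,0,-1],
    [0,-0.03,0,0,-1],
    [0,-0.03,0,0,-1]
  ]
}}

```text
clock: 5.22
position: [0.558, -0.1215, 0.0919]
ee_rot: [0.998, -0.062, 0.0, 0.001]
ft_force: [-1.8, -5.9, 5.3]
grip_width: 0.251
grasp_force: 29.6
```

>>> {"method": "carry_out", "body": {
  "deltas": [
    [0,-0.015,0,0,-1],
    [0,-0.03,0,0,-1],
    [0,-0.03,0,0,-1]
  ]
}}

```text
clock: 5.6
position: [0.558, -0.1213, 0.0919]
ee_rot: [0.998, -0.064, 0.0, 0.003]
ft_force: [-3.0, -18.5, 5.3]
grip_width: 0.248
grasp_force: 30.5
```

>>> {"method": "carry_out", "body": {
  "deltas": [
    [0,0.04,0,0,-0.2],
    [0,0.04,0,0,0.5],
    [0,0.04,0,0,1],
    [0,0.04,0,0,1],
    [0,0.04,-0.3,0,1],
    [0,0.04,-0.6,0,1],
    [0,0.04,-1,0,1],
    [0,0.04,-1,0,1]
  ]
}}

```text
clock: 6.6
position: [0.5599, -0.1207, 0.2465]
ee_rot: [0.998, -0.061, 0.004, 0.001]
ft_force: [-0.2, 0.8, -1.8]
grip_width: 0.998
grasp_force: 0.0
```

Run:
```python
from h import *
X=np.array([.9925,-.122]);Y=np.array([.122,.9925])
for n in ("side","top"):
    c=camera(n);P=pts(c);I=c["img"].astype(int);z=P[...,2]
    cv2.imwrite(f"pics/{n}1.png",np.ascontiguousarray(c["img"][...,::-1]))
    m=(I.max(-1)<70)&(z>.098)&(z<.108)&(abs(P[...,0]-.555)<.03)&(abs(P[...,1]+.12)<.03)
    if m.sum()>5:
        q,r=cv2.minEnclosingCircle(P[m][:,:2].astype(np.float32)); dd=np.array(q)-np.array([.5239,.0055] if n=="top" else [.5255,.0006]); print(n,m.sum(),np.round(q,4),r,dd@X,dd@Y)
o=manip.get_obs();print(o["joint_pos"].round(2))
```

```text
side 67 [ 0.559  -0.1261] 0.010038810782134533 0.048712139443826706 -0.1216869238602519
top 92 [ 0.5569 -0.1195] 0.010829330421984196 0.04800790171349046 -0.12005337482334973
[ 0.48  0.25 -0.41  1.61  0.1   1.31 -1.64]
```

View pics/side1.png

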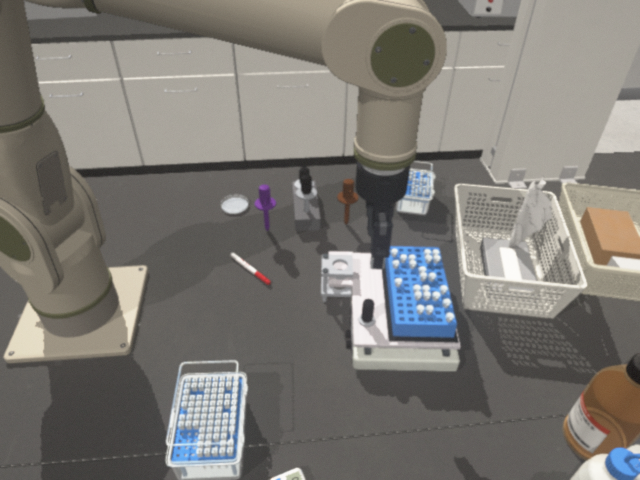

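The platform is at its stop and the holes line up. Next is the pin.

>>> {"method": "carry_out", "body": {
  "deltas": [
    [-0.1,-0.33,0,-0.17,1],
    [-0.2,-0.67,0,-0.33,1],
    [-0.33,-1,0,-0.5,1],
    [-0.33,-1,0,-0.5,1]
  ]
}}

```text
clock: 7.2
position: [0.5253, 0.0387, 0.2401]
ee_rot: [0.997, 0.073, -0.001, -0.001]
ft_force: [0.6, -0.1, -1.0]
grip_width: 0.997
grasp_force: 0.0
```

>>> {"method": "carry_out", "body": {
  "deltas": [
    [0,-0.33,0,0,1],
    [0,-0.67,0,0,1],
    [0,-1,0,0,1],
    [0,-1,0,0,1],
    [0,-1,0,0,1]
  ]
}}

```text
clock: 7.82
position: [0.5063, 0.1812, 0.2402]
ee_rot: [0.998, 0.069, -0.001, 0.0]
ft_force: [0.5, 0.0, 0.6]
grip_width: 1.005
grasp_force: 0.0
```

```bash
cat >> h.py <<'E'
from scipy.spatial.transform import Rotation as Ro
def to(x,y,z=None):
    o=manip.get_obs();R=Ro.from_quat(o["ee_rot"]).as_matrix();p=o["position"]
    d=np.array([x,y,p[2] if z is None else z])-p
    print("pos",p.round(4),"yaw",np.degrees(np.arctan2(R[1,0],R[0,0])).round(1),"tilt",np.degrees(np.arccos(-R[2,2])).round(2),"frac",(R.T@d/.15).round(3),"j",o["joint_pos"].round(2),"ft",o["ft_force"].round(1))
E
python3 -c "
from h import *
to(.478,.248,.118)"
```

```text
pos [0.5063 0.1812 0.2402] yaw 7.9 tilt 0.11 frac [-0.124 -0.468  0.814] j [ 0.15  0.21 -0.65  1.68  0.13  1.3  -1.96] ft [0.5 0.  0.6]
```

>>> {"method": "carry_out", "body": {
  "deltas": [
    [-0.06,-0.24,0,0,1],
    [-0.12,-0.47,0,0,1],
    [-0.12,-0.47,0.2,0,1],
    [-0.12,-0.47,0.5,0,1],
    [-0.12,-0.47,0.7,0,1],
    [-0.12,-0.47,0.81,0,1],
    [-0.12,-0.47,0.81,0,1]
  ]
}}

```text
clock: 8.7
position: [0.4786, 0.2487, 0.119]
ee_rot: [0.998, 0.068, -0.001, 0.0]
ft_force: [0.4, -1.0, 1.4]
grip_width: 0.998
grasp_force: 0.0
```

```bash
python3 -c "
from h import *
to(.478,.248,.118)"
```

```text
pos [0.4786 0.2487 0.119 ] yaw 7.9 tilt 0.11 frac [-0.005  0.004  0.007] j [ 0.01  0.34 -0.67  1.81  0.24  1.07 -2.18] ft [ 0.4 -1.   1.4]
```

>>> {"method": "carry_out", "body": {
  "deltas": [
    [0,0,0,0,-1],
    [0,0,0,0,-1],
    [0,0,0,0,-1],
    [0,0,0,0,-1],
    [0,0,0,0,-1],
    [0,0,0,0,-1],
    [0,0,0,0,-1]
  ],
  "force": 50
}}

```text
clock: 9.57
position: [0.479, 0.25, 0.1203]
ee_rot: [0.998, 0.069, 0.0, -0.0]
ft_force: [0.5, -0.4, 6.4]
grip_width: 0.261
grasp_force: 48.7
```

>>> {"method": "carry_out", "body": {
  "deltas": [
    [0,0,-0.1,0,-1],
    [0,0,-0.2,0,-1],
    [0,0,-0.4,0,-1],
    [0,0,-0.7,0,-1],
    [0,0,-1,0,-1],
    [0,0,-1,0,-1]
  ]
}}

```text
clock: 10.32
position: [0.4797, 0.2509, 0.2743]
ee_rot: [0.998, 0.069, 0.003, -0.001]
ft_force: [-0.3, 0.2, -1.7]
grip_width: 0.268
grasp_force: 49.0
```

Run:
```python
from h import *
to(.524,.003)
for n in("side","top"):
    c=camera(n);cv2.imwrite(f"pics/{n}2.png",np.ascontiguousarray(c["img"][...,::-1]))
```

```text
pos [0.4797 0.2509 0.2743] yaw 7.9 tilt 0.38 frac [ 0.064  1.678 -0.002] j [ 0.06  0.2  -0.7   1.63  0.13  1.36 -2.1 ] ft [-0.3  0.2 -1.7]
```

View pics/side2.png

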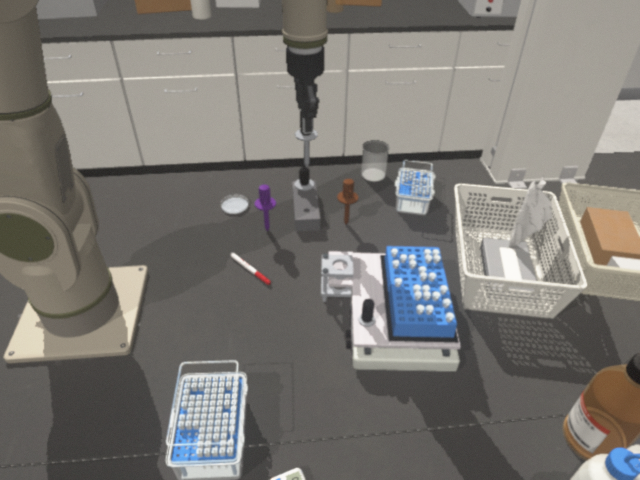

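The long pin hangs upright in the gripper (side view, flange near (306,135)). The short pin is still in the holder. Carrying it over the fork.

>>> {"method": "carry_out", "body": {
  "deltas": [
    [0.02,0.2,0,0,-1],
    [0.03,0.5,0,0,-1],
    [0.03,0.8,0,0,-1],
    [0.03,1,0,0,-1],
    [0.03,1,0,0,-1]
  ]
}}

```text
clock: 11.05
position: [0.5036, 0.0989, 0.2686]
ee_rot: [0.998, 0.067, -0.001, 0.0]
ft_force: [-1.1, -0.4, -0.3]
grip_width: 0.273
grasp_force: 49.1
```

>>> {"method": "carry_out", "body": {
  "deltas": [
    [0.02,0.2,0,0,-1],
    [0.03,0.4,0,0,-1],
    [0.03,0.6,0,0,-1],
    [0.03,0.68,0,0,-1],
    [0.03,0.68,0,0,-1],
    [0.03,0.68,0,0,-1]
  ]
}}

```text
clock: 11.8
position: [0.5221, 0.0032, 0.2697]
ee_rot: [0.998, 0.07, -0.0, -0.0]
ft_force: [0.3, 0.2, -0.1]
grip_width: 0.267
grasp_force: 49.1
```

Run:
```python
from h import *
to(.524,.003,.125)
c=camera("side");P=pts(c);z=P[...,2]
cv2.imwrite("pics/side3.png",cv2.resize(np.ascontiguousarray(c["img"][180:330,250:450,::-1]),None,fx=4,fy=4))
# shank and flange points
m=(abs(P[...,0]-.524)<.05)&(abs(P[...,1]-.003)<.05)
for a,b in((.155,.175),(.175,.195),(.195,.215),(.215,.235),(.235,.27)):
    q=P[m&(z>a)&(z<b)]
    print(a,len(q),np.median(q,0).round(4) if len(q) else "", q[:,:2].min(0).round(3) if len(q) else "",q[:,:2].max(0).round(3) if len(q) else "")
```

```text
pos [0.5221 0.0032 0.2697] yaw 8.1 tilt 0.03 frac [0.012 0.004 0.965] j [ 0.38  0.13 -0.52  1.68  0.07  1.34 -1.58] ft [ 0.3  0.2 -0.1]
0.155 38 [ 0.5206 -0.0035  0.1676] [ 0.516 -0.008] [0.526 0.   ]
0.175 58 [ 0.521  -0.0027  0.1845] [ 0.516 -0.006] [0.528 0.002]
0.195 50 [ 0.5206 -0.0034  0.204 ] [ 0.516 -0.007] [0.526 0.002]
0.215 27 [ 0.5201 -0.0155  0.2335] [ 0.499 -0.025] [ 0.539 -0.002]
0.235 410 [ 0.5172 -0.0116  0.2388] [ 0.497 -0.026] [0.545 0.022]
```

View pics/side3.png

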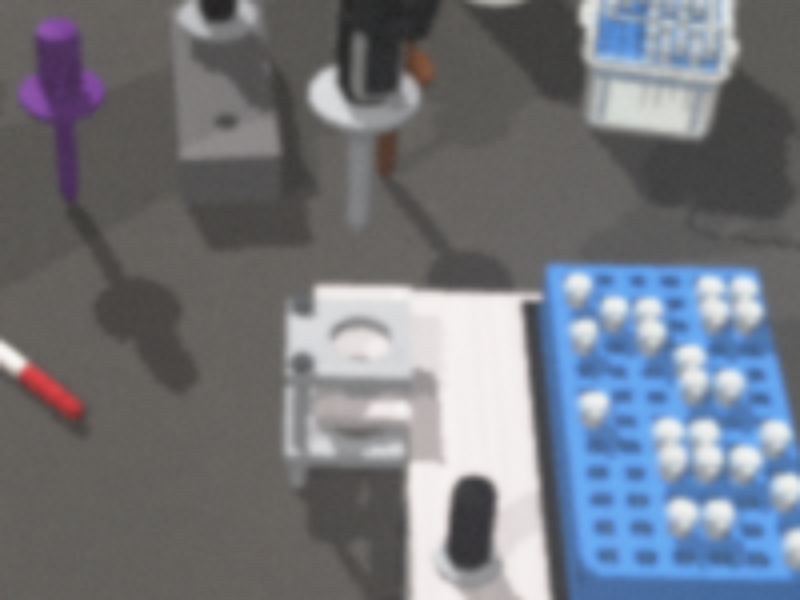

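The side view shows the pin vertical above the fork. By the same camera's measurement its shank is about 4 mm short of the hole's centre in x, so I'll correct that and lower it.

>>> {"method": "carry_out", "body": {
  "deltas": [
    [0.03,0,0,0,-1],
    [0.03,0,0.15,0,-1],
    [0.03,0,0.3,0,-1],
    [0.03,0,0.4,0,-1],
    [0.03,0,0.5,0,-1],
    [0.03,0,0.6,0,-1],
    [0.03,0,0.6,0,-1]
  ]
}}

```text
clock: 12.72
position: [0.5262, 0.002, 0.1787]
ee_rot: [0.998, 0.069, -0.001, -0.0]
ft_force: [-0.4, -0.4, -0.7]
grip_width: 0.265
grasp_force: 49.1
```

>>> {"method": "carry_out", "body": {
  "deltas": [
    [0,0,0.06,0,-1],
    [0,0,0.12,0,-1],
    [0,0,0.18,0,-1],
    [0,0,0.24,0,-1],
    [0,0,0.3,0,-1],
    [0,0,0.34,0,-1],
    [0,0,0.34,0,-1]
  ]
}}

```text
clock: 13.6
position: [0.5266, 0.0021, 0.1283]
ee_rot: [0.998, 0.069, -0.0, -0.0]
ft_force: [-0.5, -0.1, -1.0]
grip_width: 0.268
grasp_force: 49.1
```

```bash
python3 -c "
from h import *
to(.524,.003,.121)
c=camera('side');cv2.imwrite('pics/side4.png',cv2.resize(np.ascontiguousarray(c['img'][180:330,250:450,::-1]),None,fx=4,fy=4))"
```

```text
pos [0.5266 0.0021 0.1283] yaw 7.9 tilt 0.04 frac [-0.016 -0.009  0.049] j [ 0.36  0.27 -0.51  1.85  0.15  1.06 -1.64] ft [-0.5 -0.1 -1. ]
```

View pics/side4.png

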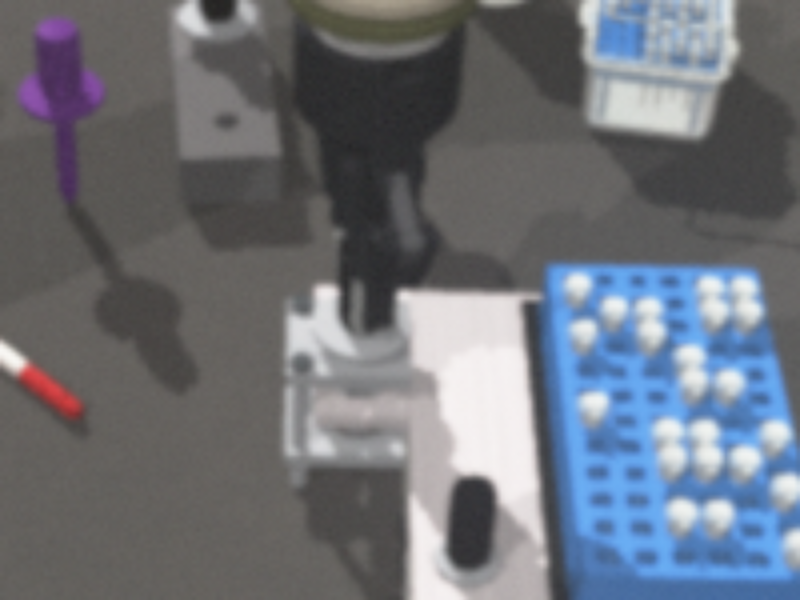

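The shank is through all the holes and the flange is just above the ear. Lowering the last few millimetres slowly.

>>> {"method": "carry_out", "body": {
  "deltas": [
    [0,0,0.01,0,-1],
    [0,0,0.02,0,-1],
    [0,0,0.03,0,-1],
    [0,0,0.04,0,-1],
    [0,0,0.04,0,-1]
  ]
}}

```text
clock: 14.28
position: [0.5267, 0.0021, 0.1227]
ee_rot: [0.998, 0.069, -0.0, 0.0]
ft_force: [0.5, 0.2, -0.7]
grip_width: 0.267
grasp_force: 49.1
```

>>> {"method": "carry_out", "body": {
  "deltas": [
    [0,0,0.005,0,-1],
    [0,0,0.01,0,-1],
    [0,0,0.01,0,-1]
  ]
}}

```text
clock: 14.65
position: [0.5268, 0.0021, 0.1215]
ee_rot: [0.998, 0.069, 0.0, 0.0]
ft_force: [-1.9, 0.2, 2.7]
grip_width: 0.27
grasp_force: 49.5
```

Contact (2.7 N). Release and retreat upward, then check.

>>> {"method": "carry_out", "body": {
  "deltas": [
    [0,0,0,0,-0.3],
    [0,0,0,0,0],
    [0,0,0,0,0.5],
    [0,0,0,0,1],
    [0,0,0,0,1],
    [0,0,-0.1,0,1],
    [0,0,-0.3,0,1],
    [0,0,-0.6,0,1],
    [0,0,-1,0,1],
    [0,0,-1,0,1]
  ]
}}

```text
clock: 15.9
position: [0.5288, 0.0026, 0.2772]
ee_rot: [0.998, 0.069, 0.005, 0.001]
ft_force: [1.0, -0.8, -1.0]
grip_width: 1.0
grasp_force: 0.0
```

>>> {"method": "carry_out", "body": {
  "deltas": [
    [-0.3,0,0,0,1],
    [-0.6,0,0,0,1],
    [-0.6,0,0,0,1]
  ]
}}

```text
clock: 16.27
position: [0.4356, -0.0109, 0.2718]
ee_rot: [0.998, 0.069, 0.0, 0.001]
ft_force: [0.6, 1.1, 0.3]
grip_width: 0.995
grasp_force: 0.0
```

Run:
```python
from h import *
c=camera("side");P=pts(c);I=c["img"].astype(int);z=P[...,2]
cv2.imwrite("pics/side5.png",cv2.resize(np.ascontiguousarray(c["img"][150:350,250:450,::-1]),None,fx=3,fy=3))
def f(n,x,y,a,b,r=.03):
    m=(abs(P[...,0]-x)<r)&(abs(P[...,1]-y)<r)&(z>a)&(z<b)
    if m.sum()>3:
        q,rr=cv2.minEnclosingCircle(P[m][:,:2].astype(np.float32));print(n,m.sum(),np.round(q,4),round(rr,4),np.median(z[m]))
f("knob top",.525,.003,.128,.145);f("flange",.525,.003,.088,.097,.04);f("short top",.48,.337,.088,.105)
f("grip",.559,-.126,.098,.108,.02); print(manip.get_obs()["position"])
```

```text
knob top 101 [ 0.5265 -0.0019] 0.0129 0.13278604674888922
flange 237 [5.155e-01 5.000e-04] 0.0343 0.08956433469459625
grip 104 [ 0.5591 -0.1242] 0.0113 0.10570036538557688
[ 0.4370164  -0.01065108  0.27195532]
```

View pics/side5.png

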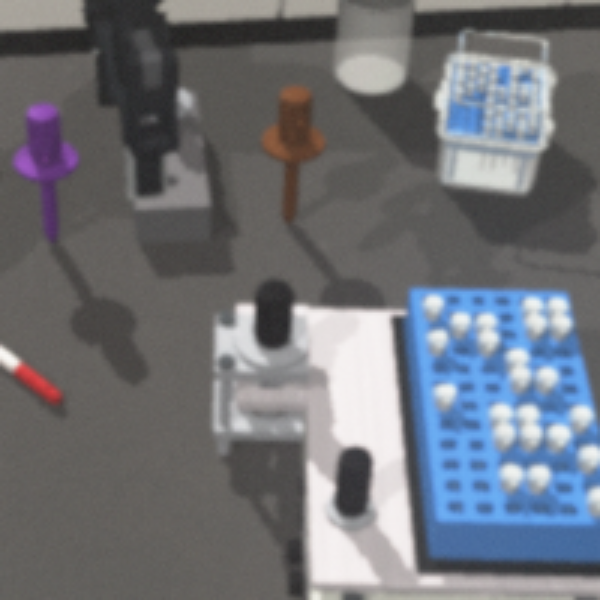

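The picture shows the pin upright and seated on the fork (knob at about (273,315)), the platform home and the gripper clear.

```bash
python3 -c "
from h import *
print(ticket.hand_in())"
```

```text
the job is handed in; nothing more can be done
None
```

I slid the platform home and seated the long pin upright through all three holes with its flange on the fork. I then let go, backed the gripper clear and handed the job in at about 16 s of the 50 s limit; the hand-in returned no verdict. The gripper hid the short pin in the last picture, but it was still in its holder after the long pin was lifted out.

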